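# Nudge the wheelchair axle plate onto the pins of the drilling fixture

## Robot

A 7-joint arm with a two-finger parallel gripper is mounted at the origin on the work surface. World frame = base frame: x ahead of the robot, y to its left, z up, the work surface at z = 0. Lengths are in m, angles in rad, forces in N, time in s.
With the tool pointing down it reaches from about 0.425 to 0.925 m from the base axis. Payload 6.8 kg.
Tool frame: the origin (TCP) lies at the very end of the fingers, on their centre line; the grasp point (between the pads) lies 19 mm behind it; z points along the fingers, y is the line along which they close (so a half turn about z gives the same grasp; the last joint's range is limited). The gripper opens to 85 mm and grips with 20 to 120 N. Pads are 22 mm wide; open, the fingers measure 114 mm over their backs; the gripper's body (76 mm by 85 mm) begins 54 mm behind the grasp point. The pads swing forward as they close: fully open they stand 13 mm farther back than shut.
Start: joints at [-1.394, 0.477, 0.022, 1.555, -0.011, 1.109, -0.083], TCP at [0.19, 0.648, 0.231] pointing down, gripper open.
Joint ranges: [-2.96, 2.96], [-0.34, 2.1], [-1.41, 1.46], [0.24, 2.44], [-1.37, 4.51], [0.17, 1.92], [-2.96, 2.96]. Speed limits (rad/s): [2.39, 2.39, 3.14, 3.14, 3.14, 3.14, 3.14].

## Interface

Orientations are given as a unit quaternion [w, x, y, z].
In Python, from station import telemetry, viewer, job, search_frame, cut_out gives the robot as it stands. The module is installed in compiled form; this text tells all that it offers.
- The arm moves only by the shell command python3 -m crank 'ROWS' [FORCE]. ROWS is JSON, a list of rows, each an object with "delta_rot": the turn, a rotation vector about the tool's x, y, z in degrees, a list of three; "xyz": the shift along the tool's x, y, z in m, a list of three; "fingers": the gripper command: -1 is fully open, 1 is shut, values between are in proportion. In form: [{"delta_rot": [ax, ay, az], "xyz": [dx, dy, dz], "fingers": fingers}, ...]. A call has 1 to 10 rows; each row is the pose to reach, as a shift and turn from the pose commanded when the call began, along the tool's axes at that moment; what a row does not reach only later rows make up. A row lasts 1/10 s, in which the tool goes at most 50 mm and 8.59 degrees, less where a joint would pass 70% of its speed; a pose out of reach is approached as far as the arm can. A call with a gripper value outside its range is refused whole. The fingers move at their own pace and stop on an object; FORCE is the grip in N (left out, the last holds). Time passes only in rows, so rows that repeat a pose let the fingers close. It gives the time, the measured TCP pose, the force, the opening and the grip force at its end, in the units of the state.
- telemetry.get_obs(): the state, without advancing time (a new reading comes with each control period).
- viewer.read_camera(name): name is "side" or "top"; returns a dict with "img" (384x512x3 uint8, red, green, blue), "fx", "fy", "cx", "cy" (pixels), "origin" and "rotation" of the camera in the world. Camera axes: x right, y up, looking along -z (the intrinsics and any distortion apply to the point x, -y, -z); pixel columns grow to the right and rows downward; lengths in m; the calibration is good to about 2 mm. A picture is of the moment at which its call begins. There is no depth.
- job.hand_in(): hands the job in; it is judged then, once.
Trained networks look in the newest picture that a camera, given by its name, has taken for a name from the list of things; names that differ only in an ending like _2 or _b are one class to them, and where a whole thing is asked for, a point or a joint stands for the part that bears it (a point fixed in the world has none). Each returns a list of dicts, best first, with "score" (0 to 1); they miss things now and then, are a little off and sometimes report something else, mostly with a low value. They report only what shows in the picture. A call takes as long as a camera call.
- search_frame(camera, thing): "pixel" ([column, row] in pixels, amid what is visible of it).
- cut_out(camera, thing): "pixels" (384x512 bool, what is visible of it) and "pixel" ([column, row] in pixels, amid what is visible of it).
The state is a dict: "t": time; "q": joint angles; "joint_vel": joint speeds; "joint_torque": joint torques, N m; "eef_pos": TCP position; "tool_rot": TCP orientation; "contact_force": force on the tool from outside, world axes, zero at the start; "torque": the same for the moment, N m; "gripper_width": opening from 0.0 (shut) to 1.0 (fully open); "grasp_force": force on a finger pad.
Only numpy, scipy, OpenCV 4.12 (cv2) and the standard library are available. Lean on these libraries where they do the work, as an engineer would, in place of code of your own. Each camera call takes 0.05 s, during which the arm holds its last target. There are 200 camera calls.

## Task

The wheelchair axle plate has been laid on the drilling fixture out of register, propped up on the two locating pins. With the fingertips, nudge it sideways until its two outer holes drop over the pins and it lies flat on the fixture. Push and press only: do not pick the plate up, and leave the other things on the bench where they are.

Things in the scene. Friction and masses are not known exactly. Their poses are not given: they have to be found in the camera images.
- fixture: drilling fixture fixed to the bench: flat dark steel base, 250 x 230 x 20 mm; its top, the seat, is 20 mm above the bench. Origin on the bench midway between its two upright pins; z up, y along the line of the pins (base +-115 mm), x to the far edge (base -95 to 155 mm); round bolt heads at x = -80 and 140, y = +-100 mm. At x = 90 to 195 mm, y = 0 stands an opened toggle clamp, 40 mm wide, 105 mm tall: leave it
- pin_left (a point): bullet-nosed steel locating pin at x = 0, y = +55 mm of the fixture: 10 mm diameter for 6 mm above the seat, then tapering to a 3 mm tip 12 mm above the seat. The point is on its axis at seat height; axes as the fixture's
- pin_right (a point): the same kind of pin at x = 0, y = -55 mm of the fixture; point on its axis at seat height
- plate: loose aluminium plate, 100 (x) x 150 (y) x 8 mm, 0.3 kg; origin at the centre of its underside, z its upper normal. It starts 15 to 27 mm from home towards the fixture's -x and up to 19 mm off along y, turned up to 5 degrees, leaning on the pin tips with its -x edge down on the seat (tilt about 10 degrees). Home: origin at seat height above the fixture's, axes parallel
- hole_left (a point): centre, on the underside, of the plate's through hole at x = 0, y = +55 mm of the plate, 11.6 mm diameter; belongs on pin_left. The three 15.6 mm axle holes at y = 0, x = -28, 0, 28 mm stay empty
- hole_right (a point): centre, on the underside, of the same kind of hole at x = 0, y = -55 mm of the plate; belongs on pin_right
- drill: bystander: orange and black cordless drill standing on its battery, 200 mm tall; origin at its underside
- spray: bystander: spray can, 65 mm diameter, 210 mm tall; origin at its underside
- wrench: bystander: steel wrench, 170 mm, lying flat; origin at the underside of its middle
- caster: bystander: small wheelchair caster wheel, 125 mm diameter, 30 mm thick (hub 34 mm), lying flat; origin at its underside

How it is judged:
At the end, for the whole second after the job is handed in: both outer holes sit on their pins (hole centres within 2.5 mm of the pin axes), the plate lies flat on the seat (underside centre within 1.5 mm of it, tilt under 0.025 rad) and at rest (horizontal distance between hole_left and pin_left below 0.0025 m and horizontal distance between hole_right and pin_right below 0.0025 m and z of plate in the frame of fixture below 0.0215 m and angle between plate's own z axis and vertical below 0.025 rad and linear speed of plate below 0.01 m/s); the robot touches nothing.
It fails at once if the plate is picked up: it hangs clear of the fixture, its underside centre over 13.5 mm above the seat (the pin tips are at 12 mm), or rises over 30 mm above the seat ((z of plate in the frame of fixture above 0.0335 m and contact force between plate and fixture below 0.05 N) or z of plate in the frame of fixture above 0.05 m).
It fails at once if the drill, spray can, wrench or caster wheel is shifted more than 20 mm (distance of any of drill, spray, wrench, caster from where it was at the start of the episode above 0.02 m).
It also fails if it takes over 72 s, if anything falls off the work surface, if the arm or the gripper's body presses on something with over 40 N, if the wrist force passes 120 N, or if a joint passes its speed limit or range.

## Working session

There is one attempt and no reset: what is moved stays moved. The work goes in short steps, Python scripts to look and compute and a shell command to move; the robot and the scene stay as the last step left them, time stands still between calls to the robot, and variables do not carry over. Pictures are saved under pics/ and viewed, at most 10 in all, crops included, and the job is handed in when it is done.

```bash
mkdir -p pics
cat > h.py <<'E'
import numpy as np, cv2
from station import telemetry, viewer, job, search_frame, cut_out
def ray(c,px):
    # returns origin, dir in world
    d=np.array([(px[0]-c['cx'])/c['fx'],-(px[1]-c['cy'])/c['fy'],-1.])
    return np.array(c['origin']),np.array(c['rotation'])@d
def onz(c,px,z):
    o,d=ray(c,px); return o+d*(z-o[2])/d[2]
def proj(c,p):
    v=np.array(c['rotation']).T@(np.array(p)-np.array(c['origin']))
    return np.array([c['cx']+c['fx']*v[0]/-v[2], c['cy']+c['fy']*v[1]/v[2]])
E
python3 - <<'E'
from h import *
for n in ('top','side'):
    c=viewer.read_camera(n); print(n,{k:np.round(v,4).tolist() for k,v in c.items() if k!='img'})
    cv2.imwrite(f'pics/{n}0.png',c['img'][:,:,::-1])
    np.save(f'{n}0.npy',c,allow_pickle=True)
    for t in ('fixture','plate','pin_left','pin_right','hole_left','hole_right','drill','spray','wrench','caster'):
        print(t,[(np.round(r['pixel'],1).tolist(),round(r['score'],2)) for r in search_frame(n,t)[:3]])
print(telemetry.get_obs())
E
```

```text
top {'fx': 420.7314, 'fy': 420.7314, 'cx': 255.4156, 'cy': 184.4537, 'origin': [0.5294, 0.0528, 1.1348], 'rotation': [0.714, 0.0205, -0.0182, -0.6996]}
fixture [([229.8, 178.0], 0.73)]
plate [([212.5, 208.1], 0.65)]
pin_left [([230.1, 180.2], 0.88)]
pin_right [([226.3, 178.9], 0.69)]
hole_left [([215.8, 204.9], 0.95)]
hole_right [([212.7, 207.8], 0.71)]
drill [([81.4, 182.9], 0.98), ([138.8, 121.9], 0.56)]
spray [([330.8, 201.2], 0.78), ([210.4, 204.3], 0.61)]
wrench [([305.1, 265.9], 0.71)]
caster [([135.0, 122.2], 0.92)]
side {'fx': 408.9577, 'fy': 408.9577, 'cx': 255.1813, 'cy': 199.8156, 'origin': [0.2819, -0.6984, 0.8373], 'rotation': [0.9049, 0.3804, -0.0762, -0.175]}
fixture [([244.5, 185.4], 0.82)]
plate [([243.1, 185.9], 0.74), ([217.2, 184.2], 0.57), ([264.7, 131.6], 0.41)]
pin_left [([243.3, 189.5], 0.92)]
pin_right [([245.1, 189.4], 0.72)]
hole_left [([221.1, 182.6], 0.66), ([263.5, 131.5], 0.46), ([263.9, 225.9], 0.37)]
hole_right [([219.0, 182.4], 0.71), ([246.8, 191.0], 0.53)]
drill [([206.9, 108.2], 0.91)]
spray [([264.8, 225.2], 0.82)]
wrench [([194.8, 267.5], 0.61)]
caster [([265.4, 225.7], 0.65), ([262.0, 131.1], 0.64), ([218.0, 185.1], 0.43)]
{'t': 1.1, 'q': array([-1.39409198,  0.47699839,  0.0223867 ,  1.55540318, -0.01151272,
        1.1093253 , -0.08310478]), 'joint_vel': array([ 2.03861600e-03,  9.19289294e-04, -1.91013370e-04, -5.74015692e-04,
       -1.49020624e-03, -4.00658564e-04,  2.73350305e-05]), 'joint_torque': array([-3.36776793e-04, -5.96350908e+01,  1.60554785e+00, -2.81543040e+01,
        1.23573316e-02,  1.67671886e-03, -2.04500293e-05]), 'eef_pos': array([0.18963905, 0.64781942, 0.23130738]), 'tool_rot': array([-1.56467333e-05,  1.41931166e-01,  9.89876530e-01, -1.95114953e-06]), 'contact_force': array([-0.21993042, -0.44995596,  0.6190322 ]), 'torque': array([0.10355237, 0.00099346, 0.0247951 ]), 'grasp_force': 0.0, 'gripper_width': 1.001135831590444}
```

View pics/top0.png

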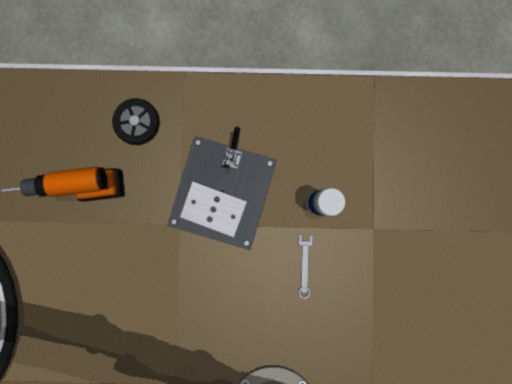

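View pics/side0.png

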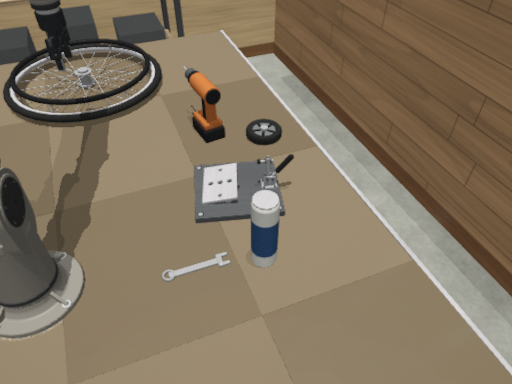

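The pictures show the fixture with bolt heads near (198,142), (270,163), (174,222) and (247,243) in the top view. The plate is white with five holes around (212,209), and its nearest neighbours are the spray can and the wrench. Next I'll crop in closer.

Run:
```python
import re
s=open('h.py').read()
s=s.replace("np.array(c['rotation'])","Rm(c)").replace("def ray","from scipy.spatial.transform import Rotation as R\ndef Rm(c):\n    q=c['rotation']; return R.from_quat([q[1],q[2],q[3],q[0]]).as_matrix() if np.ndim(q)==1 else np.array(q)\ndef ray",1)
open('h.py','w').write(s)
from h import *
c=np.load('top0.npy',allow_pickle=True).item(); s=np.load('side0.npy',allow_pickle=True).item()
for p in [(198,142),(270,163),(174,222),(247,243)]: print(onz(c,p,.022).round(3))
a=cv2.resize(c['img'][135:250,165:280],None,fx=5,fy=5,interpolation=cv2.INTER_CUBIC)
cv2.imwrite('pics/topc.png',a[:,:,::-1])
a=cv2.resize(s['img'][150:225,185:295],None,fx=7,fy=7,interpolation=cv2.INTER_CUBIC)
cv2.imwrite('pics/sidec.png',a[:,:,::-1])
```

```text
[0.701 0.212 0.022]
[0.648 0.019 0.022]
[0.487 0.27  0.022]
[0.436 0.076 0.022]
```

View pics/topc.png

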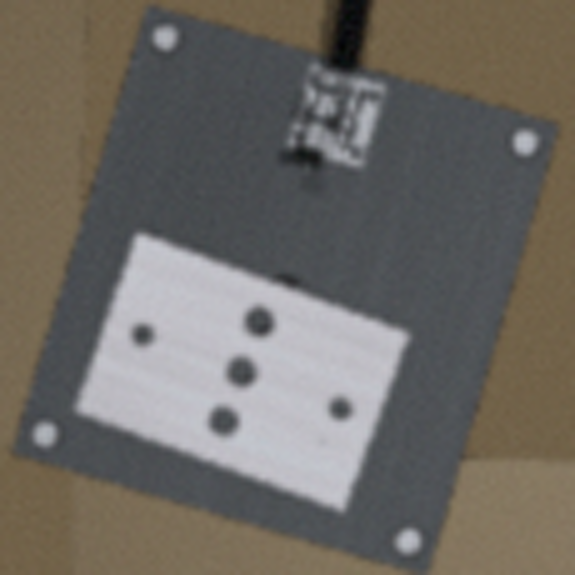

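View pics/sidec.png

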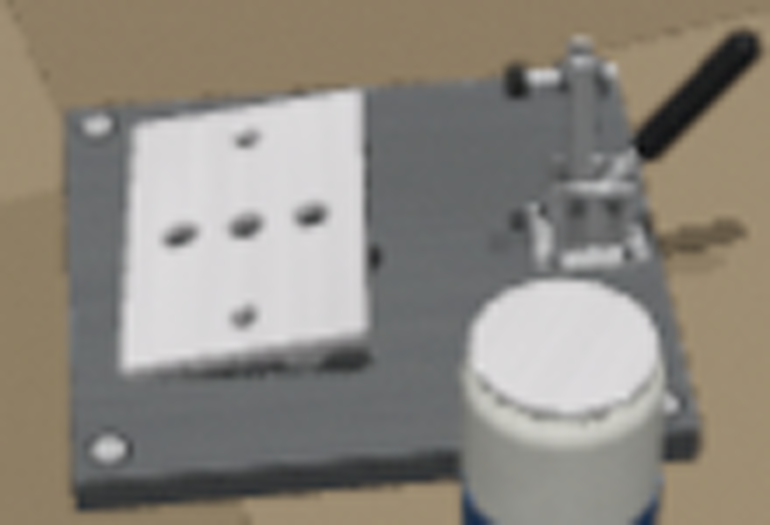

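The crop shows all four bolts, the plate's four corners and its five holes clearly. I'll fit the fixture pose and the plate pose from those.

```bash
cat >> h.py <<'E'
from scipy.optimize import least_squares
H8=.008
PL=np.array([[0,.055],[0,-.055],[.028,0],[0,0],[-.028,0]])
CO=np.array([[.05,.075],[.05,-.075],[-.05,-.075],[-.05,.075]])
BO=np.array([[140,100],[140,-100],[-80,100],[-80,-100]])/1e3
def fixfit(c,bolts,idx=(0,1,2,3),zb=.023):
    P=np.array([onz(c,b,zb)[:2] for b in bolts]); B=BO[list(idx)]
    def f(p):
        a=p[2]; M=np.array([[np.cos(a),-np.sin(a)],[np.sin(a),np.cos(a)]]); return (B@M.T+p[:2]-P).ravel()
    s=least_squares(f,[.55,.14,.27]); return s.x,s.fun
def blobs(c,fix):
    """white plate region in fixture -> corners & hole centroids (pixels, upscaled x4)"""
    k=4; g=cv2.resize(cv2.cvtColor(c['img'],cv2.COLOR_RGB2GRAY),None,fx=k,fy=k,interpolation=cv2.INTER_CUBIC)
    w=(g>135).astype(np.uint8)
    n,l,st,ce=cv2.connectedComponentsWithStats(w)
    a=fix[2];M=np.array([[np.cos(a),-np.sin(a)],[np.sin(a),np.cos(a)]])
    inside=np.zeros_like(w); poly=np.array([proj(c,[*(M@q+fix[:2]),.03]) for q in np.array([[-.1,.12],[-.1,-.12],[.075,-.12],[.075,.12]])])
    cv2.fillConvexPoly(inside,(poly*k).astype(np.int32),1)
    n,l,st,ce=cv2.connectedComponentsWithStats(w*inside)
    i=1+np.argmax(st[1:,4]); m=(l==i).astype(np.uint8)
    cs,h=cv2.findContours(m,cv2.RETR_CCOMP,cv2.CHAIN_APPROX_NONE)
    o=max(range(len(cs)),key=lambda j:cv2.contourArea(cs[j]) if h[0][j][3]<0 else 0)
    holes=[]
    for j in range(len(cs)):
        if h[0][j][3]==o and cv2.contourArea(cs[j])>10*k*k/8:
            mm=cv2.moments(cs[j]); holes.append([mm['m10']/mm['m00'],mm['m01']/mm['m00']])
    f=lambda x:(np.array(x).reshape(-1,2)+.5)/k-.5
    q=cv2.approxPolyDP(cs[o],.05*cv2.arcLength(cs[o],True),True)
    return f(q),f(holes),[f(ce[j])[0].round(1).tolist() for j in range(1,n) if 8*k<st[j,4]<60*k*k and j!=i]
def platefit(obs,x0):
    """obs: list of (cam, holepix, cornerpix); nearest assignment; pose x,y,z,rotvec. z=underside"""
    pts=np.r_[np.c_[PL,np.full(5,H8)]]; cor=np.c_[CO,np.full(4,H8)]
    def pr(p,c,X):
        Rr=R.from_euler('ZYX',p[3:]).as_matrix(); return np.array([proj(c,Rr@x+p[:3]) for x in X])
    def f(p):
        r=[]
        for c,h,q,wc in obs:
            for o,X,w in ((h,pts,1),(q,cor,wc)):
                if len(o)==0 or w==0: continue
                u=pr(p,c,X); D=np.linalg.norm(np.array(o)[:,None]-u[None],axis=2)
                j=D.argmin(1); r+=list((w*(np.array(o)-u[j])).ravel())
        return np.array(r)
    s=least_squares(f,x0); return s.x,s.fun
E
python3 - <<'E'
from h import *
c=np.load('top0.npy',allow_pickle=True).item(); s=np.load('side0.npy',allow_pickle=True).item()
b=(np.array([[165,38],[525,142],[44,434],[408,541]])+.5)/5-.5+[165,135]
fx,r=fixfit(c,b); print('fix',fx.round(4),(r*1e3).round(1))
b2=(np.array([[97,125],[109,449]])+.5)/7-.5+[185,150]
fs,r=fixfit(s,b2,(2,3)); print('fix side',fs.round(4),(r*1e3).round(1))
t=blobs(c,fx); u=blobs(s,fx)
for z in(t,u):print(z[0].round(1).tolist(),z[1].round(1).tolist(),z[2])
x0=[fx[0]-.02,fx[1],.03,fx[2],-.17,0]
for obs in ([(c,t[1],t[0],.5)],[(c,t[1],t[0],.5),(s,u[1],u[0],.2)]):
    p,r=platefit(obs,x0); a=fx[2];M=np.array([[np.cos(a),np.sin(a)],[-np.sin(a),np.cos(a)]])
    print('plate',p.round(4),'rel',(M@(p[:2]-fx[:2])).round(4),np.degrees(p[3:]-[a,0,0]).round(2)); print(r.round(1))
E
```

```text
fix [ 0.5393  0.1535 -0.2648] [ 0.7  0.3  0.1 -0.1 -0.3 -0.1 -0.5 -0.1]
fix side [ 0.5396  0.1534 -0.2617] [ 0.1  0.2 -0.1 -0.2]
[[192.1, 181.6], [180.1, 216.6], [232.9, 236.6], [245.9, 201.4]] [[209.3, 218.8], [232.6, 216.3], [212.8, 209.0], [193.1, 201.5], [216.4, 198.9]] [[173.5, 221.4], [246.2, 242.7]]
[[236.1, 162.1], [203.4, 167.9], [202.1, 202.9], [236.9, 196.9]] [[219.6, 194.9], [210.3, 183.4], [219.7, 182.1], [229.1, 180.5], [219.6, 169.8]] [[192.0, 170.2], [198.4, 167.4], [253.1, 203.8], [200.1, 213.7]]
plate [ 0.5247  0.1666  0.0241 -0.3355 -0.1775 -0.0009] rel [-0.0175  0.0089] [ -4.05 -10.17  -0.05]
[-0.  -0.   0.2 -0.   0.   0.  -0.1 -0.1  0.1 -0.1 -0.1  0.2  0.1  0.
 -0.2  0.1 -0.1  0.1]
plate [ 0.5248  0.1661  0.0295 -0.333  -0.1715  0.0042] rel [-0.0173  0.0084] [-3.91 -9.83  0.24]
[-0.  -0.1  0.   0.   0.   0.   0.  -0.1  0.1 -0.   0.   0.3  0.2 -0.
 -0.3  0.  -0.2  0.1  0.2 -0.   0.  -0.1  0.   0.1  0.1  0.  -0.2 -0.
  0.  -0.2 -0.1 -0.1  0.   0.  -0.  -0.1]
```

```bash
python3 -m crank '[{"delta_rot":[0,0,0],"xyz":[-0.455,-0.2665,0],"fingers":0},{"delta_rot":[0,0,0],"xyz":[-0.455,-0.2665,0],"fingers":0},{"delta_rot":[0,0,0],"xyz":[-0.455,-0.2665,0],"fingers":0},{"delta_rot":[0,0,88.8],"xyz":[-0.455,-0.2665,0],"fingers":0},{"delta_rot":[0,0,88.8],"xyz":[-0.455,-0.2665,0],"fingers":0},{"delta_rot":[0,0,88.8],"xyz":[-0.455,-0.2665,0],"fingers":0},{"delta_rot":[0,0,88.8],"xyz":[-0.455,-0.2665,0],"fingers":0},{"delta_rot":[0,0,88.8],"xyz":[-0.455,-0.2665,0],"fingers":0},{"delta_rot":[0,0,88.8],"xyz":[-0.455,-0.2665,0],"fingers":0},{"delta_rot":[0,0,88.8],"xyz":[-0.455,-0.2665,0],"fingers":0}]'
```

```text
t: 2.1
eef_pos: [0.5339, 0.2825, 0.2317]
tool_rot: [0.0, 0.621, 0.784, 0.0]
contact_force: [0.2, -0.1, -0.7]
gripper_width: 0.5
grasp_force: 0.0
```

```bash
python3 -m crank '[{"delta_rot":[0,0,28.5],"xyz":[-0.022,0.013,0],"fingers":0},{"delta_rot":[0,0,28.5],"xyz":[-0.022,0.013,0],"fingers":0},{"delta_rot":[0,0,28.5],"xyz":[-0.022,0.013,0.05],"fingers":0},{"delta_rot":[0,0,28.5],"xyz":[-0.022,0.013,0.09],"fingers":0},{"delta_rot":[0,0,28.5],"xyz":[-0.022,0.013,0.13],"fingers":0},{"delta_rot":[0,0,28.5],"xyz":[-0.022,0.013,0.15],"fingers":0},{"delta_rot":[0,0,28.5],"xyz":[-0.022,0.013,0.15],"fingers":0},{"delta_rot":[0,0,28.5],"xyz":[-0.022,0.013,0.15],"fingers":0}]'
python3 - <<'E'
from h import *
print(telemetry.get_obs()['eef_pos'],telemetry.get_obs()['tool_rot'])
c=viewer.read_camera('side')
cv2.imwrite('pics/s1.png',cv2.resize(c['img'][90:230,150:300],None,fx=4,fy=4,interpolation=cv2.INTER_CUBIC)[:,:,::-1])
E
```

```text
t: 2.9
eef_pos: [0.551, 0.2658, 0.0818]
tool_rot: [0.0, 0.793, 0.609, 0.0]
contact_force: [0.1, 0.1, 1.0]
gripper_width: 0.501
grasp_force: 0.0
[0.55095979 0.26581803 0.08184821] [1.06506903e-04 7.93264780e-01 6.08876786e-01 1.93254618e-04]
```

View pics/s1.png

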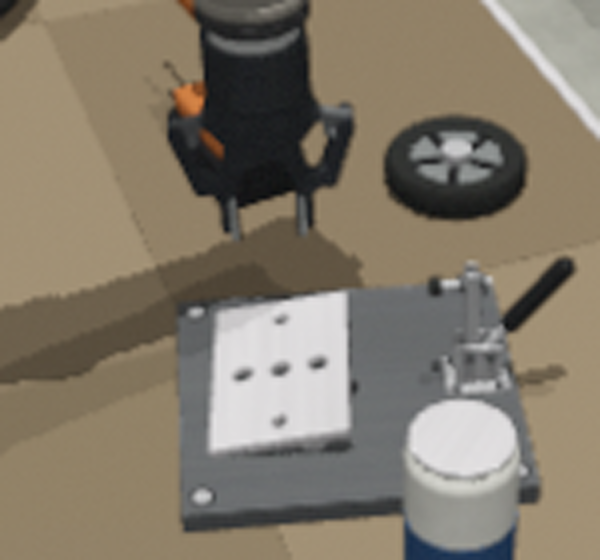

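The gripper is beside the plate's +y edge with its fingers aligned to the fixture x axis, around (265,230) in the crop. I'll descend next.

```bash
python3 -m crank '[{"delta_rot":[0,0,0],"xyz":[0,0,0.03],"fingers":0},{"delta_rot":[0,0,0],"xyz":[0,0,0.045],"fingers":0},{"delta_rot":[0,0,0],"xyz":[0,0,0.057],"fingers":0},{"delta_rot":[0,0,0],"xyz":[0,0,0.057],"fingers":0},{"delta_rot":[0,0,0],"xyz":[-0.006,0,0.057],"fingers":0},{"delta_rot":[0,0,0],"xyz":[-0.008,0,0.057],"fingers":0},{"delta_rot":[0,0,0],"xyz":[-0.010,0,0.057],"fingers":0},{"delta_rot":[0,0,0],"xyz":[-0.012,0,0.057],"fingers":0}]'; python3 -c "
from h import *
o=telemetry.get_obs();f=np.array([.5393,.1535]);d=o['eef_pos'][:2]-f;a=-.2635
print(np.cos(a)*d[0]+np.sin(a)*d[1],-np.sin(a)*d[0]+np.cos(a)*d[1],o['contact_force'])"
```

```text
t: 3.75
eef_pos: [0.5477, 0.254, 0.0249]
tool_rot: [0.0, 0.793, 0.609, 0.0]
contact_force: [-0.6, 0.7, 0.1]
gripper_width: 0.504
grasp_force: 0.0
-0.018053134513511843 0.09920592133007584 [-0.60880093  0.73181945  0.12964368]
```

```bash
python3 -m crank '[{"delta_rot":[0,0,0],"xyz":[-0.002,0,0],"fingers":0},{"delta_rot":[0,0,0],"xyz":[-0.004,0,0],"fingers":0},{"delta_rot":[0,0,0],"xyz":[-0.006,0,0],"fingers":0},{"delta_rot":[0,0,0],"xyz":[-0.008,0,0],"fingers":0},{"delta_rot":[0,0,0],"xyz":[-0.009,0,0],"fingers":0},{"delta_rot":[0,0,0],"xyz":[-0.010,0,0],"fingers":0},{"delta_rot":[0,0,0],"xyz":[-0.011,0,0],"fingers":0},{"delta_rot":[0,0,0],"xyz":[-0.011,0,0],"fingers":0}]'
cat > look.py <<'E'
from h import *
a=-.2635; F=np.array([.5394,.1535]); M=np.array([[np.cos(a),np.sin(a)],[-np.sin(a),np.cos(a)]])
o=telemetry.get_obs(); print('tool rel',(M@(o['eef_pos'][:2]-F)*1e3).round(1),o['eef_pos'][2].round(4),o['contact_force'].round(1))
fx=[*F,a]; import sys
for n in sys.argv[1:]:
    c=viewer.read_camera(n); t=blobs(c,fx)
    for wc in (.5,0):
        p,r=platefit([(c,t[1],t[0],wc)],[F[0]-.01,F[1],.026,a,-.12,0])
        print(n,len(t[1]),'rel mm',(M@(p[:2]-F)*1e3).round(1),(p[2]*1e3).round(1),'deg',np.degrees(p[3:]-[a,0,0]).round(1),'rms',np.sqrt((r**2).mean()).round(2))
E
python3 look.py side top
```

```text
t: 4.55
eef_pos: [0.5445, 0.2433, 0.0243]
tool_rot: [0.0, 0.793, 0.609, -0.0]
contact_force: [0.0, 0.4, -0.8]
gripper_width: 0.5
grasp_force: 0.1
tool rel [-18.4  88. ] 0.0243 [ 0.   0.4 -0.8]
side 5 rel mm [-20.1   5.5] 24.4 deg [-2.  -8.9  1. ] rms 0.14
side 5 rel mm [-19.9   7.1] 22.8 deg [-1.7 -9.3  0.9] rms 0.1
top 5 rel mm [-20.2   0.7] 20.7 deg [ -2.1 -10.   -0.2] rms 0.12
top 5 rel mm [-19.8   0.3] 28.2 deg [ -2.4 -10.4   2.3] rms 0.03
```

```bash
python3 - <<'E'
s=open('look.py').read(); i=s.index('fx=[')
s=s[:i]+'''fx=[*F,a]; obs=[]
for n in ('top','side'):
    c=viewer.read_camera(n); t=blobs(c,fx); obs.append((c,t[1],t[0],.3)); print(n,len(t[0]),len(t[1]),end=' ')
p,r=platefit(obs,[F[0]-.01,F[1],.028,a,-.12,0])
Rr=R.from_euler('ZYX',p[3:]).as_matrix()
print('rel mm',(M@(p[:2]-F)*1e3).round(1),(p[2]*1e3).round(1),'deg',np.degrees(p[3:]-[a,0,0]).round(1),'max',abs(r).max().round(2))
for y in(.055,-.055):
    h=Rr@[0,y,0]+p[:3]; print('hole err mm',((M@(h[:2]-F)-[0,y])*1e3).round(1),(h[2]*1e3).round(1))
'''
open('look.py','w').write(s)
E
python3 look.py
```

```text
tool rel [-18.4  88.1] 0.0243 [ 0.7  0.5 -1.3]
top 4 5 side 4 5 rel mm [-20.  -0.] 29.2 deg [-2.1 -9.6  0.6] max 0.24
hole err mm [-18.1  -0.1] 29.8
hole err mm [-21.8   0. ] 28.6
```

```bash
python3 -m crank '[{"delta_rot":[0,0,0],"xyz":[0.012,0,0],"fingers":0},{"delta_rot":[0,0,0],"xyz":[0.015,0,-0.04],"fingers":0},{"delta_rot":[0,0,0],"xyz":[0.015,0,-0.085],"fingers":-0.5},{"delta_rot":[0,0,-90],"xyz":[-0.02,-0.02,-0.085],"fingers":-0.5},{"delta_rot":[0,0,-90],"xyz":[-0.05,-0.05,-0.085],"fingers":-0.5},{"delta_rot":[0,0,-90],"xyz":[-0.088,-0.0766,-0.085],"fingers":-0.5},{"delta_rot":[0,0,-90],"xyz":[-0.088,-0.0766,-0.085],"fingers":-0.5},{"delta_rot":[0,0,-90],"xyz":[-0.088,-0.0766,-0.085],"fingers":-0.5},{"delta_rot":[0,0,-90],"xyz":[-0.088,-0.0766,-0.085],"fingers":-0.5},{"delta_rot":[0,0,-90],"xyz":[-0.088,-0.0766,-0.085],"fingers":-0.5}]' && python3 look.py
```

```text
t: 5.75
eef_pos: [0.4482, 0.1792, 0.1097]
tool_rot: [0.0, 0.378, 0.926, 0.0]
contact_force: [0.9, 0.2, -0.5]
gripper_width: 0.748
grasp_force: 0.0
tool rel [-94.7   1.1] 0.1097 [ 0.9  0.2 -0.5]
top 4 4 side 4 5 rel mm [-18.9  -0.1] 29.2 deg [ -3.5 -13.5   0.5] max 4.12
hole err mm [-15.6  -0.2] 29.8
hole err mm [-22.1  -0. ] 28.7
```

```bash
python3 -m crank '[{"delta_rot":[0,0,-29.3],"xyz":[0,0,0],"fingers":-0.5},{"delta_rot":[0,0,-29.3],"xyz":[0,0,0],"fingers":-0.5},{"delta_rot":[0,0,-29.3],"xyz":[0,0,0.03],"fingers":-0.5},{"delta_rot":[0,0,-29.3],"xyz":[0,0,0.06],"fingers":-0.5},{"delta_rot":[0,0,-29.3],"xyz":[0,0,0.08],"fingers":-0.5},{"delta_rot":[0,0,-29.3],"xyz":[0,0,0.086],"fingers":-0.5},{"delta_rot":[0,0,-29.3],"xyz":[0,0,0.086],"fingers":-0.5}]' && python3 -m crank '[{"delta_rot":[0,0,0],"xyz":[0,0,0.002],"fingers":-0.5},{"delta_rot":[0,0,0],"xyz":[0,0,0.004],"fingers":-0.5},{"delta_rot":[0,0,0],"xyz":[0,0,0.004],"fingers":-0.5}]' && python3 -c "
from h import *
c=viewer.read_camera('side')
cv2.imwrite('pics/s2.png',cv2.resize(c['img'][110:230,150:300],None,fx=5,fy=5,interpolation=cv2.INTER_CUBIC)[:,:,::-1])"
```

```text
t: 6.55
eef_pos: [0.4476, 0.1784, 0.0228]
tool_rot: [-0.001, 0.136, 0.991, -0.001]
contact_force: [0.5, -0.9, 0.6]
gripper_width: 0.749
grasp_force: 0.0
t: 6.85
eef_pos: [0.4482, 0.1786, 0.0199]
tool_rot: [0.0, 0.135, 0.991, 0.0]
contact_force: [-0.4, -0.8, 0.1]
gripper_width: 0.75
grasp_force: 0.0
```

View pics/s2.png

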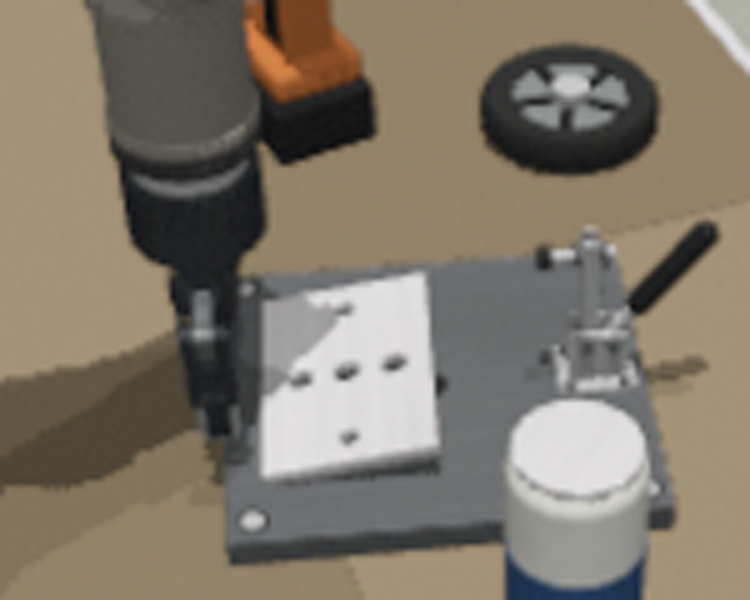

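The gripper stands just off the plate's -x edge. I'll feel for the seat.

```bash
python3 -m crank '[{"delta_rot":[0,0,0],"xyz":[0,0,0.001],"fingers":-0.5},{"delta_rot":[0,0,0],"xyz":[0,0,0.002],"fingers":-0.5},{"delta_rot":[0,0,0],"xyz":[0,0,0.002],"fingers":-0.5}]'; python3 -m crank '[{"delta_rot":[0,0,0],"xyz":[0,0,0.001],"fingers":-0.5},{"delta_rot":[0,0,0],"xyz":[0,0,0.002],"fingers":-0.5},{"delta_rot":[0,0,0],"xyz":[0,0,0.002],"fingers":-0.5}]'
```

```text
t: 7.2
eef_pos: [0.4478, 0.1782, 0.0173]
tool_rot: [-0.0, 0.135, 0.991, -0.0]
contact_force: [0.2, -0.8, -0.2]
gripper_width: 0.753
grasp_force: 0.0
t: 7.5
eef_pos: [0.4477, 0.1782, 0.0151]
tool_rot: [-0.0, 0.135, 0.991, -0.0]
contact_force: [-0.0, -0.6, -0.1]
gripper_width: 0.751
grasp_force: 0.0
```

```bash
python3 -m crank '[{"delta_rot":[0,0,0],"xyz":[-0.003,0,0.001],"fingers":-0.5},{"delta_rot":[0,0,0],"xyz":[-0.006,0,0.001],"fingers":-0.5},{"delta_rot":[0,0,0],"xyz":[-0.008,0,0.001],"fingers":-0.5},{"delta_rot":[0,0,0],"xyz":[-0.010,0,0.001],"fingers":-0.5},{"delta_rot":[0,0,0],"xyz":[-0.012,0,0.001],"fingers":-0.5},{"delta_rot":[0,0,0],"xyz":[-0.014,0,0.001],"fingers":-0.5},{"delta_rot":[0,0,0],"xyz":[-0.016,0,0.001],"fingers":-0.5},{"delta_rot":[0,0,0],"xyz":[-0.018,0,0.001],"fingers":-0.5},{"delta_rot":[0,0,0],"xyz":[-0.018,0,0.001],"fingers":-0.5}]'; python3 look.py
```

```text
t: 8.4
eef_pos: [0.4654, 0.1734, 0.0143]
tool_rot: [0.0, 0.135, 0.991, 0.0]
contact_force: [0.8, 0.1, 0.9]
gripper_width: 0.749
grasp_force: 0.1
tool rel [-76.6  -0. ] 0.0143 [0.8 0.1 0.9]
top 5 3 side 5 4 rel mm [-12.   -0.4] 28.1 deg [ -1.6 -27.1  -1.6] max 5.41
hole err mm [-9.7 -0.4] 26.8
hole err mm [-14.2  -0.3] 29.4
```

```bash
python3 -m crank '[{"delta_rot":[0,0,0],"xyz":[-0.002,0,0],"fingers":-0.5},{"delta_rot":[0,0,0],"xyz":[-0.004,0,0],"fingers":-0.5},{"delta_rot":[0,0,0],"xyz":[-0.006,0,0],"fingers":-0.5},{"delta_rot":[0,0,0],"xyz":[-0.008,0,0],"fingers":-0.5},{"delta_rot":[0,0,0],"xyz":[-0.008,0,0],"fingers":-0.5},{"delta_rot":[0,0,0],"xyz":[0.01,0,0],"fingers":-0.5},{"delta_rot":[0,0,0],"xyz":[0.03,0,-0.05],"fingers":-0.5},{"delta_rot":[0,0,0],"xyz":[0.03,0.05,-0.09],"fingers":-0.5},{"delta_rot":[0,0,0],"xyz":[0.03,0.1,-0.12],"fingers":-0.5},{"delta_rot":[0,0,0],"xyz":[0.03,0.15,-0.15],"fingers":-0.5}]'; python3 look.py; python3 -c "
from h import *
c=viewer.read_camera('top')
a=c['img'][125:265,140:300]
cv2.imwrite('pics/t3.png',cv2.resize(a,None,fx=4,fy=4,interpolation=cv2.INTER_CUBIC)[:,:,::-1])"
```

```text
t: 9.5
eef_pos: [0.4696, 0.3003, 0.1492]
tool_rot: [0.001, 0.136, 0.991, 0.001]
contact_force: [1.7, -0.3, -0.3]
gripper_width: 0.749
grasp_force: 0.0
tool rel [-105.6  123.5] 0.1492 [ 1.7 -0.3 -0.3]
top 4 5 side 4 5 rel mm [-6.9  0.6] 31.1 deg [ -0.5 -12.4   0.4] max 0.59
hole err mm [-6.5  0.6] 31.4
hole err mm [-7.2  0.6] 30.7
```

View pics/t3.png

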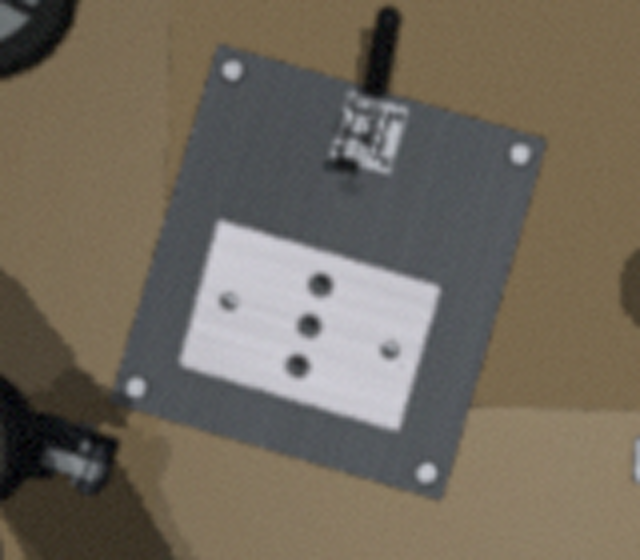

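The pins now show through the outer holes, at (229,300) and (390,348) in the crop. About 7 mm in +x is left.

```bash
python3 -m crank '[{"delta_rot":[0,0,0],"xyz":[0,-0.05,0.02],"fingers":-0.5},{"delta_rot":[0,0,0],"xyz":[0,-0.095,0.05],"fingers":-0.5},{"delta_rot":[0,0,0],"xyz":[0,-0.1235,0.09],"fingers":-0.5},{"delta_rot":[0,0,0],"xyz":[0,-0.1235,0.125],"fingers":-0.5},{"delta_rot":[0,0,0],"xyz":[-0.01,-0.1235,0.135],"fingers":-0.5},{"delta_rot":[0,0,0],"xyz":[-0.024,-0.1235,0.135],"fingers":-0.5},{"delta_rot":[0,0,0],"xyz":[-0.032,-0.1235,0.135],"fingers":-0.5},{"delta_rot":[0,0,0],"xyz":[-0.036,-0.1235,0.135],"fingers":-0.5},{"delta_rot":[0,0,0],"xyz":[-0.036,-0.1235,0.135],"fingers":-0.5}]'; python3 -m crank '[{"delta_rot":[0,0,0],"xyz":[-0.001,0,0],"fingers":-0.5},{"delta_rot":[0,0,0],"xyz":[-0.002,0,0],"fingers":-0.5},{"delta_rot":[0,0,0],"xyz":[-0.003,0,0],"fingers":-0.5},{"delta_rot":[0,0,0],"xyz":[-0.004,0,0],"fingers":-0.5},{"delta_rot":[0,0,0],"xyz":[-0.005,0,0],"fingers":-0.5},{"delta_rot":[0,0,0],"xyz":[-0.005,0,0],"fingers":-0.5}]'; python3 look.py
```

```text
t: 10.55
eef_pos: [0.4361, 0.1737, 0.0062]
tool_rot: [-0.03, 0.128, 0.991, -0.009]
contact_force: [-74.0, 26.2, 25.5]
gripper_width: 0.751
grasp_force: 39.6
t: 11.15
eef_pos: [0.4361, 0.1735, 0.0059]
tool_rot: [-0.034, 0.127, 0.991, -0.009]
contact_force: [-84.8, 29.2, 35.5]
gripper_width: 0.753
grasp_force: 45.8
tool rel [-104.9   -7.6] 0.0059 [-84.8  29.2  35.5]
top 5 4 side 4 5 rel mm [-6.6  0.2] 31.3 deg [ -0.6 -15.8   0.3] max 5.58
hole err mm [-6.   0.2] 31.6
hole err mm [-7.1  0.2] 31.0
```

The fingers came down just off the fixture's edge and are pressing on its side. I'll back off and go up.

```bash
python3 -m crank '[{"delta_rot":[0,0,0],"xyz":[0.03,0,0],"fingers":-0.5},{"delta_rot":[0,0,0],"xyz":[0.05,0,0],"fingers":-0.5},{"delta_rot":[0,0,0],"xyz":[0.05,0,-0.02],"fingers":-0.5},{"delta_rot":[0,0,0],"xyz":[0.05,0,-0.04],"fingers":-0.5},{"delta_rot":[0,0,0],"xyz":[0.05,0,-0.04],"fingers":-0.5},{"delta_rot":[0,0,0],"xyz":[0.05,0,-0.04],"fingers":-0.5}]'; python3 look.py
```

```text
t: 11.85
eef_pos: [0.428, 0.1826, 0.0526]
tool_rot: [0.001, 0.135, 0.991, 0.0]
contact_force: [-0.5, -0.8, -0.0]
gripper_width: 0.747
grasp_force: 0.0
tool rel [-115.2   -0.9] 0.0526 [-0.5 -0.8 -0. ]
top 4 5 side 4 5 rel mm [-6.9  0.7] 31.0 deg [ -0.5 -12.5   0.5] max 0.55
hole err mm [-6.5  0.7] 31.4
hole err mm [-7.3  0.7] 30.5
```

```bash
python3 -m crank '[{"delta_rot":[0,0,0],"xyz":[-0.031,-0.001,0],"fingers":-0.5},{"delta_rot":[0,0,0],"xyz":[-0.031,-0.001,0],"fingers":-0.5},{"delta_rot":[0,0,0],"xyz":[-0.031,-0.001,0.02],"fingers":-0.5},{"delta_rot":[0,0,0],"xyz":[-0.031,-0.001,0.032],"fingers":-0.5},{"delta_rot":[0,0,0],"xyz":[-0.031,-0.001,0.037],"fingers":-0.5},{"delta_rot":[0,0,0],"xyz":[-0.031,-0.001,0.037],"fingers":-0.5}]'; python3 look.py | head -1
```

```text
t: 12.55
eef_pos: [0.456, 0.173, 0.0145]
tool_rot: [-0.001, 0.135, 0.991, -0.001]
contact_force: [-0.6, -0.1, 0.1]
gripper_width: 0.75
grasp_force: 0.0
tool rel [-85.6  -2.9] 0.0145 [-0.6 -0.1  0.1]
```

```bash
python3 -m crank '[{"delta_rot":[0,0,0],"xyz":[-0.008,0.002,0],"fingers":-0.5},{"delta_rot":[0,0,0],"xyz":[-0.014,0.002,0],"fingers":-0.5},{"delta_rot":[0,0,0],"xyz":[-0.016,0.002,0],"fingers":-0.5},{"delta_rot":[0,0,0],"xyz":[-0.017,0.002,0],"fingers":-0.5},{"delta_rot":[0,0,0],"xyz":[-0.018,0.002,0],"fingers":-0.5},{"delta_rot":[0,0,0],"xyz":[-0.019,0.002,0],"fingers":-0.5},{"delta_rot":[0,0,0],"xyz":[-0.020,0.002,0],"fingers":-0.5},{"delta_rot":[0,0,0],"xyz":[-0.021,0.002,0],"fingers":-0.5},{"delta_rot":[0,0,0],"xyz":[-0.021,0.002,0],"fingers":-0.5}]'; python3 look.py
```

```text
t: 13.55
eef_pos: [0.4779, 0.1696, 0.0152]
tool_rot: [0.0, 0.135, 0.991, 0.0]
contact_force: [0.4, 0.2, -0.3]
gripper_width: 0.75
grasp_force: 0.0
tool rel [-63.6  -0.5] 0.0152 [ 0.4  0.2 -0.3]
top 5 3 side 5 3 rel mm [ 3.7 -0.4] 17.2 deg [ -1.3 -19.3  -0.6] max 5.6
hole err mm [ 5.2 -0.4] 16.7
hole err mm [ 2.2 -0.3] 17.8
```

Now I'll back off and look.

```bash
python3 -m crank '[{"delta_rot":[0,0,0],"xyz":[0.01,0,0],"fingers":-0.5},{"delta_rot":[0,0,0],"xyz":[0.03,0,-0.04],"fingers":-0.5},{"delta_rot":[0,0,0],"xyz":[0.05,0,-0.05],"fingers":-0.5},{"delta_rot":[0,0,0],"xyz":[0.05,0,-0.05],"fingers":-0.5},{"delta_rot":[0,0,0],"xyz":[0.05,0,-0.05],"fingers":-0.5}]'; python3 look.py
```

```text
t: 14.15
eef_pos: [0.4292, 0.1833, 0.0652]
tool_rot: [0.0, 0.134, 0.991, 0.0]
contact_force: [-0.0, 0.3, -0.6]
gripper_width: 0.752
grasp_force: 0.0
tool rel [-114.2    0. ] 0.0652 [-0.   0.3 -0.6]
top 4 5 side 4 3 rel mm [0.8 0.2] 20.5 deg [-0.2 -0.6  0.6] max 0.18
hole err mm [0.9 0.2] 21.1
hole err mm [0.6 0.2] 20.0
```

The plate has dropped over the pins and lies nearly flat. A light press will make sure it is fully seated.

```bash
python3 -m crank '[{"delta_rot":[0,0,0],"xyz":[-0.04,0,0],"fingers":-0.5},{"delta_rot":[0,0,0],"xyz":[-0.08,0,0],"fingers":-0.5},{"delta_rot":[0,0,0],"xyz":[-0.114,0,0],"fingers":-0.5},{"delta_rot":[0,0,0],"xyz":[-0.114,0,0.02],"fingers":-0.5},{"delta_rot":[0,0,0],"xyz":[-0.114,0,0.035],"fingers":-0.5},{"delta_rot":[0,0,0],"xyz":[-0.114,0,0.040],"fingers":-0.5},{"delta_rot":[0,0,0],"xyz":[-0.114,0,0.042],"fingers":-0.5},{"delta_rot":[0,0,0],"xyz":[-0.114,0,0.044],"fingers":-0.5},{"delta_rot":[0,0,0],"xyz":[-0.114,0,0.044],"fingers":-0.5}]'
```

```text
t: 15.15
eef_pos: [0.5389, 0.1527, 0.0221]
tool_rot: [-0.0, 0.135, 0.991, 0.0]
contact_force: [-2.3, -0.1, 4.7]
gripper_width: 0.751
grasp_force: 2.3
```

Contact at 4.7 N. I'll press a little more, lift clear and look.

```bash
python3 -m crank '[{"delta_rot":[0,0,0],"xyz":[0,0,0.001],"fingers":-0.5},{"delta_rot":[0,0,0],"xyz":[0,0,0.002],"fingers":-0.5},{"delta_rot":[0,0,0],"xyz":[0,0,0.002],"fingers":-0.5}]'; python3 -m crank '[{"delta_rot":[0,0,0],"xyz":[0,0,-0.03],"fingers":-0.5},{"delta_rot":[0,0,0],"xyz":[0,0,-0.08],"fingers":-0.5},{"delta_rot":[0,0,0],"xyz":[0.05,0,-0.1],"fingers":-0.5},{"delta_rot":[0,0,0],"xyz":[0.1,0,-0.1],"fingers":-0.5},{"delta_rot":[0,0,0],"xyz":[0.12,0.05,-0.1],"fingers":-0.5},{"delta_rot":[0,0,0],"xyz":[0.12,0.1,-0.1],"fingers":-0.5},{"delta_rot":[0,0,0],"xyz":[0.12,0.14,-0.1],"fingers":-0.5},{"delta_rot":[0,0,0],"xyz":[0.12,0.14,-0.1],"fingers":-0.5}]'; python3 look.py;  python3 -c "
from h import *
c=viewer.read_camera('side')
cv2.imwrite('pics/s4.png',cv2.resize(c['img'][100:290,140:300],None,fx=3,fy=3,interpolation=cv2.INTER_CUBIC)[:,:,::-1])"
```

```text
t: 15.45
eef_pos: [0.539, 0.1528, 0.0219]
tool_rot: [-0.0, 0.135, 0.991, 0.0]
contact_force: [-8.4, -2.7, 26.1]
gripper_width: 0.751
grasp_force: 12.7
t: 16.25
eef_pos: [0.4608, 0.3277, 0.1203]
tool_rot: [0.001, 0.131, 0.991, 0.003]
contact_force: [-0.9, -0.2, -0.0]
gripper_width: 0.751
grasp_force: 0.0
tool rel [-121.3  147.7] 0.1203 [-0.9 -0.2 -0. ]
top 4 5 side 4 3 rel mm [0.8 0.4] 20.6 deg [-0.2 -0.6  0.5] max 0.18
hole err mm [1.  0.4] 21.1
hole err mm [0.6 0.4] 20.1
```

View pics/s4.png

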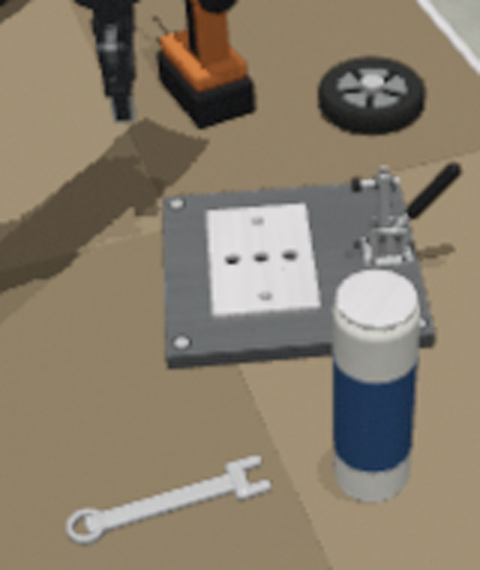

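The plate lies flat with the pins filling both outer holes, at (257,221) and (265,296). The other objects have not moved and the gripper is clear. Handing in.

```bash
python3 -c "
from station import job
print(job.hand_in())"
```

```text
the job is handed in; nothing more can be done
None
```

I handed the job in with the plate seated flat over both pins: my last camera fit put the holes within about 1.1 mm of the pin axes and the tilt under 1 degree. The drill, spray can, wrench and caster looked undisturbed and the gripper was clear; at one point the fingertips pressed on the fixture's side at about 97 N, under the 120 N limit, and the hand-in returned no verdict.

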